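# Stack the disc and separator on the training brake

### The job

Rebuild the small training brake on the lab bench: first put the clutch disc (the ring with teeth inside its hole) over the splined hub so that it meshes and sits fully home on the flange, then put the separator plate (the ring with tabs on its outside) over the hub, its two tabs in the cage slots, flat on the disc. The hub's angle is not known beforehand, so the mesh must be found by feel with a light hand: never force a plate down or against the brake. Leave the screwdriver, jar and meter where they are, and let go of everything at the end.

Things in the scene. Friction and masses are not known exactly. Their poses are not given: they have to be found in the camera images.
- brake: Training brake, bolted to the bench. Origin: centre of its underside, on the hub axis; z up. Grey base plate 124 (x) by 96 (y) by 12 high. On it a steel flange of 48 diameter, its flat top 40 above the origin. On the flange stands the splined hub, beside it four cage posts in pairs at +x and -x. The +y and -y sides are open for fingers. All sizes in mm
- hub_seat (a point): Point on the hub axis at the height of the flange top, 40 above the brake's origin: here the underside of the seated disc belongs; axes as the brake
- spline_top (a point): Point on the hub axis at the top of the splines, 56 above the brake's origin, brake's axes. Below: 6 equal straight splines, 16 long, 6.4 wide, core 26.6, 34 over splines; above: core smooth for 5, then a taper to 18 at 13, the top. The hub turns only against stiff friction (0.35 N m). Its angle is NOT given by these axes: feel for it (it repeats every 60 degrees)
- slot_top (a point): Point on the hub axis at the height of the post tops, 62 above the brake's origin; axes as the brake. Posts: 10 long in x (from 37 to 47 off the axis on both the +x and -x sides), 8 wide in y (from 7.5 to 15.5 off the x axis on both sides), so each pair leaves a straight slot 15 wide along the brake's x axis, open at both ends, down to the base plate
- disc: Clutch disc: steel ring 8 thick, 54 outside diameter, 6 equal inward teeth 6.4 wide, one on its +x axis; hole 29 over tooth tips, 37 over roots: 1.2 radial play on the core, 2 at each flank. Two flat rim pads at +y and -y, 18 long, 56 over both, to grip. 0.07 to 0.14 kg. Origin: centre of the underside, z up; lies flat at the start. Home: underside on the flange
- separator: Separator plate: steel ring 6 thick, 60 outside diameter, smooth 38 hole that clears the splines, two outward tabs at +x and -x, 12 wide, 92 over both; either way round fits. Two flat rim pads at +y and -y, 18 long, 62 over both, to grip. 0.06 to 0.13 kg. Origin: centre of the underside; lies flat at the start. Home: on the disc, tabs in the slots, underside 48 above the brake's origin
- screwdriver: Screwdriver lying on the bench beyond the work; leave alone
- jar: Closed jar, 52 diameter, 50 high, origin under its centre; leave alone
- meter: Hand-held meter lying on its back, 85 by 150 by 32, origin under its centre; leave alone

How it is judged:
On the way, in this order (a step that is already met when the one before it is completed fails the run):
1. the disc is meshed with the splines and down on the flange (z of disc in the frame of brake below 0.042 m and horizontal distance between disc and hub_seat below 0.004 m and angle between the z axis of disc and the z axis of brake, either way round below 0.08 rad), for 0.2 s.
2. the separator lies on the disc with its tabs in the slots (z of separator in the frame of brake between 0.046 and 0.05 m and horizontal distance between separator and hub_seat below 0.005 m and angle between the z axis of separator and the z axis of brake, either way round below 0.08 rad), for 0.2 s.
At the end, for the whole second after the job is handed in: Disc meshed and flat on the flange (underside within 2 mm of it, within 4 mm of the hub axis), separator flat on the disc with its tabs in the slots (underside within 2 mm of the disc's top, within 5 mm of the axis, tabs within 0.15 rad of the slots), both at rest and released (all of step 1 and all of step 2 and angle between the x axis of separator and the x axis of brake, either way round below 0.15 rad and linear speed of each of disc, separator below 0.02 m/s); the robot touches nothing.
It fails at once if the disc is forced against the brake (over 40 N) (contact force between disc and brake above 40 N).
It fails at once if the separator is forced against the brake (over 40 N) (contact force between separator and brake above 40 N).
It fails at once if the separator is forced against the disc (over 40 N) (contact force between separator and disc above 40 N).
It fails at once if the robot strikes or leans on the brake (over 40 N) (contact force between any of the fingers, the arm and brake above 40 N).
It fails at once if a bystander is pushed away (distance of any of screwdriver, jar, meter from where it was at the start of the episode above 0.02 m).
It also fails if it takes over 72 s, if anything falls off the work surface, if the arm or the gripper's body presses on something with over 40 N, if the wrist force passes 120 N, or if a joint passes its speed limit or range.

### The arm

A 7-joint arm with a two-finger parallel gripper is mounted at the origin on the work surface. World frame = base frame: x ahead of the robot, y to its left, z up, the work surface at z = 0. Lengths are in m, angles in rad, forces in N, time in s.
With the tool pointing down it reaches from about 0.4 to 0.875 m from the base axis. Payload 19.3 kg.
Tool frame: the origin (TCP) lies on the centre line of the jaws, within the pads' length; the fingertips stand 17 mm ahead of it and the grasp point (between the pads) lies 2 mm behind it; z points along the fingers, y is the direction in which the jaws open and shut (so a half turn about z gives the same grasp; the last joint's range is limited). The gripper opens to 85 mm and grips with 20 to 120 N. Pads are 22 mm wide; open, the fingers measure 114 mm over their backs; the gripper's body (76 mm by 85 mm) begins 54 mm behind the grasp point. The pads swing forward as they close: fully open they stand 13 mm farther back than shut.
Start: joints at [1.249, 0.521, -0.036, 1.599, 0.021, 1.021, -0.113], TCP at [0.156, -0.605, 0.228] pointing down, gripper open.
Joint ranges: [-2.91, 2.91], [-0.3, 2.13], [-1.5, 1.42], [0.17, 2.43], [-1.26, 4.41], [0.16, 1.93], [-2.52, 2.52]. Speed limits (rad/s): [1.89, 1.89, 2.39, 2.39, 3.01, 3.01, 3.01].

### API

Orientations are given as a rotation vector (axis times angle).
In Python, from station import monitor, imaging, ctrl, finder gives the robot as it stands.
- The arm moves only by the tool play_rows, never from a script. Its argument "deltas" is a list that holds one entry, the list of rows, each a list of 7 numbers: the shift along the tool's x, y, z in m, then the turn, a rotation vector about the tool's x, y, z in rad, then the opening, from 0 (shut) to 1 (fully open). In form: [[[x, y, z, wx, wy, wz, fingers], ...]]. A call has 1 to 20 rows; each row shifts and turns the commanded pose from where the row before left it, along the tool's axes as they then stand; what a row does not reach is not made up. A row lasts 1/8 s, in which the tool goes at most 62.5 mm and 10.7 degrees, less where a joint would pass 70% of its speed; a pose out of reach is approached as far as the arm can. A call with a gripper value outside its range is refused whole. The fingers move at their own pace and stop on an object; "force" is the grip in N (left out, the last holds). Time passes only in rows, so rows that do not move let the fingers close. It gives the time, the measured TCP pose, the force and the opening at its end, in the units of the state.
- monitor.sense(): the state, without advancing time (a new reading comes with each control period).
- imaging.camera(name): name is "side" or "top"; returns a dict with "pixels" (400x640x3 uint8, red, green, blue), "fx", "fy", "cx", "cy" (pixels), "k1" (the pictures are not rectified: a ray, as slopes to the right and down, at radius r is drawn at 1 + k1 r^2 times it, then the intrinsics apply), "rvec" (rotation vector, rad) and "tvec" (3), from world to camera coordinates, as OpenCV has them. Camera axes: x right, y down, z forward; pixel columns grow to the right and rows downward; lengths in m; the calibration is good to about 2 mm. A picture is of the moment at which its call begins. There is no depth.
- ctrl.hand_in(): hands the job in, once; it reports no verdict.
Trained networks look in the newest picture that a camera, given by its name, has taken for a name from the list of things; names that differ only in an ending like _2 or _b are one class to them, and where a whole thing is asked for, a point or a joint stands for the part that bears it (a point fixed in the world has none). Each returns a list of dicts, best first, with "p" (0 to 1); they miss things now and then, are a little off and sometimes report something else, mostly with a low value. They report only what shows in the picture. A call takes as long as a camera call.
- finder.boxes_of(camera, label): "bbox" ([centre column, centre row, width, height] in pixels, round what is visible of it).
The state is a dict: "time": time; "joint_positions": joint angles; "joint_velocities": joint speeds; "tau": joint torques, N m; "eef_pos": TCP position; "tool_rot": TCP orientation; "wrist_force": force on the tool from outside, world axes, zero at the start; "wrist_torque": the same for the moment, N m; "gripper_width": opening from 0.0 (shut) to 1.0 (fully open).
Only numpy, scipy, OpenCV 4.12 (cv2) and the standard library are available. Lean on these libraries where they do the work, as an engineer would, in place of code of your own. Each camera call takes 0.05 s, during which the arm holds its last target. There are 200 camera calls.

## Working session

There is one attempt and no reset: what is moved stays moved. The work goes in short steps, Python scripts to look and compute and a tool call to move; the robot and the scene stay as the last step left them, time stands still between calls to the robot, and variables do not carry over. Pictures are saved under pics/ and viewed, about 8 in all and at most 12, crops included, and the job is handed in when it is done.

Besides the shell and the picture viewer there is one more tool, called in YAML: its name, and indented under it one key for each argument. play_rows: Moves the arm, as the interface text tells. Its arguments: {"type":"object","properties":{"deltas":{"type":"array"},"force":{"type":"number"}},"required":["deltas"]}

```bash
ls; mkdir -p pics; cat > h.py <<'E'
import numpy as np, cv2
from scipy.spatial.transform import Rotation as R
from station import monitor, imaging, ctrl, finder
def ray(c,u,v):
    xd=np.array([(u-c['cx'])/c['fx'],(v-c['cy'])/c['fy']]); x=xd.copy()
    for _ in range(20): x=xd/(1+c['k1']*(x@x))
    M=R.from_rotvec(c['rvec']).as_matrix(); 
    return -M.T@np.array(c['tvec']), M.T@np.array([x[0],x[1],1])
def onz(c,u,v,z):
    o,d=ray(c,u,v); return o+d*(z-o[2])/d[2]
def proj(c,P):
    p=R.from_rotvec(c['rvec']).apply(np.atleast_2d(P))+np.array(c['tvec']); s=p[:,:2]/p[:,2:]
    s=s*(1+c['k1']*(s**2).sum(1,keepdims=True)); return s*[c['fx'],c['fy']]+[c['cx'],c['cy']]
def save(c,n,crop=None,k=1):
    im=cv2.cvtColor(c['pixels'],cv2.COLOR_RGB2BGR)
    if crop: x0,y0,x1,y1=crop; im=im[y0:y1,x0:x1]
    cv2.imwrite('pics/'+n+'.png',cv2.resize(im,None,fx=k,fy=k,interpolation=cv2.INTER_CUBIC))
E
python3 - <<'E'
from h import *
for n in('top','side'):
    c=imaging.camera(n); save(c,n+'0')
    print(n,[round(float(c[k]),3) for k in('fx','cx','cy','k1')],ray(c,320,200))
    for l in('brake','disc','separator','jar','meter','screwdriver'):
        print(l,[(np.round(b['bbox'],1).tolist(),round(b['p'],2)) for b in finder.boxes_of(n,l)[:2]], [onz(c,*b['bbox'][:2],0.01).round(3).tolist() for b in finder.boxes_of(n,l)[:1]])
s=monitor.sense();print(s)
E
```

```text
pics
top [449.944, 317.086, 203.557, -0.009] (array([0.57017678, 0.03836992, 1.04893126]), array([ 0.06397019, -0.02109164, -0.99778124]))
brake [([312.5, 262.8, 49.2, 62.2], 0.98)] [[0.493, 0.038, 0.01]]
disc [([215.8, 276.0, 25.4, 22.7], 0.69)] [[0.469, 0.26, 0.01]]
separator [([424.9, 271.8, 30.1, 41.2], 0.94)] [[0.464, -0.22, 0.01]]
jar [([166.3, 186.8, 26.5, 22.9], 0.67)] [[0.677, 0.37, 0.01]]
meter [([468.5, 158.8, 75.7, 71.5], 0.94)] [[0.724, -0.334, 0.01]]
screwdriver [([304.0, 142.8, 9.4, 84.5], 0.8)] [[0.771, 0.05, 0.01]]
side [504.425, 325.725, 200.354, 0.005] (array([0.36387103, 0.94913894, 0.68996668]), array([ 0.24583071, -0.80744097, -0.53640995]))
brake [([382.4, 234.8, 58.7, 39.7], 0.71)] [[0.498, 0.033, 0.01]]
disc [([374.7, 312.5, 26.0, 24.8], 0.76)] [[0.47, 0.276, 0.01]]
separator [([409.8, 183.6, 30.7, 10.1], 0.5)] [[0.468, -0.207, 0.01]]
jar [] []
meter [([328.4, 155.0, 42.9, 37.4], 0.69)] [[0.719, -0.316, 0.01]]
screwdriver [([267.2, 220.2, 78.0, 14.6], 0.65)] [[0.773, 0.041, 0.01]]
{'time': 1.3, 'joint_positions': array([ 1.24883844,  0.52138412, -0.03631227,  1.5995149 ,  0.02121582,
        1.02107116, -0.11277639]), 'joint_velocities': array([ 0.00237877,  0.00018416,  0.00098312,  0.00013844,  0.00050526,
       -0.00065593,  0.00082644]), 'tau': array([-3.32322106e-04, -9.26826596e+01,  1.97844006e+00, -3.70252204e+01,
        1.80508615e-02,  1.82208048e-03,  3.26445013e-05]), 'eef_pos': array([ 0.15566973, -0.60529766,  0.2279952 ]), 'tool_rot': array([ 3.11672682e+00,  3.94415498e-01, -6.86670210e-06]), 'wrist_force': array([ 0.86211554,  0.0709355 , -1.1182465 ]), 'wrist_torque': array([-0.05968449,  0.04006218, -0.0041944 ]), 'gripper_width': 0.998006807993255}
```

View crops.

```bash
python3 - <<'E'
import cv2,numpy as np
a=cv2.imread('pics/top0.png'); b=cv2.imread('pics/side0.png')
z=lambda i,cx,cy,r=36:cv2.resize(i[cy-r:cy+r,cx-r:cx+r],(266,266),interpolation=cv2.INTER_CUBIC)
cv2.imwrite('pics/m1.png',np.vstack([np.hstack([z(a,216,276),z(a,312,262),z(a,425,272)]),np.hstack([z(b,375,312),z(b,382,235),z(b,410,184)])]))
E
```

```text
(no output)
```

View pics/m1.png

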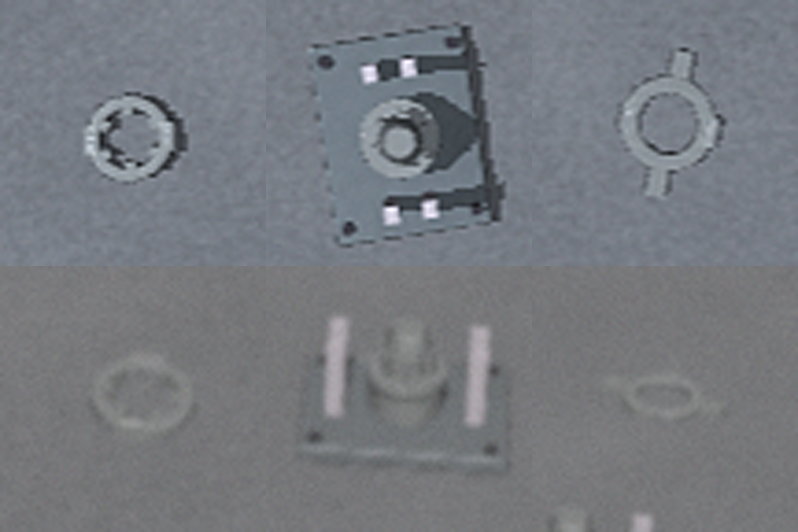

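View pics/top0.png

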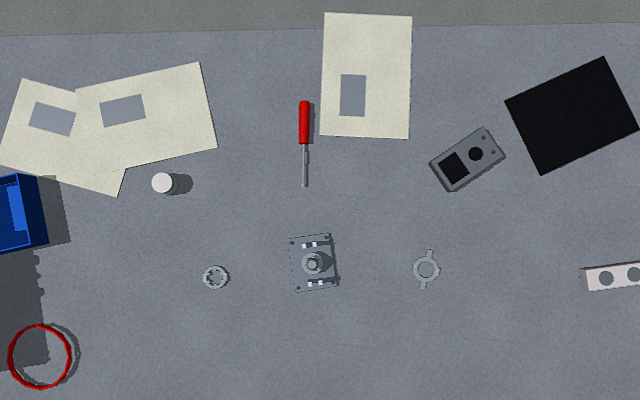

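```bash
cat > fit.py <<'E'
from h import *
from scipy.ndimage import map_coordinates
from scipy.optimize import minimize
def fit(c,g,ins,ext,z,x0,step=.0004,yaws=None,bench=None):
    a=np.arange(-ext,ext,step); X,Y=[q.ravel() for q in np.meshgrid(a,a)]
    m=ins(X,Y); w=np.where(m,1/m.sum(),-1/(~m).sum())
    def f(p):
        C,S=np.cos(p[2]),np.sin(p[2]); P=np.c_[p[0]+C*X-S*Y,p[1]+S*X+C*Y,np.full(X.size,z)]
        uv=proj(c,P); return -(w*map_coordinates(g,[uv[:,1],uv[:,0]],order=1)).sum()
    best=None
    for y in yaws:
        r=minimize(f,[x0[0],x0[1],y],method='Nelder-Mead',options=dict(initial_simplex=np.array([x0[:2]+[y]]*4)+np.vstack([np.zeros(3),np.diag([.004,.004,.12])]),xatol=1e-4,fatol=1e-4))
        if best is None or r.fun<best.fun: best=r
    return best
def disc_in(X,Y):
    r=np.hypot(X,Y); t=np.zeros(X.shape,bool)
    for k in range(6):
        a=k*np.pi/3; t|=(np.abs(-X*np.sin(a)+Y*np.cos(a))<.0032)&(X*np.cos(a)+Y*np.sin(a)>0)
    return ((r<.027)|((abs(X)<.009)&(abs(Y)<.028)))&((r>.0185)|((r>.0145)&t))
def sep_in(X,Y):
    r=np.hypot(X,Y); return ((r<.03)|((abs(X)<.009)&(abs(Y)<.031))|((abs(Y)<.006)&(abs(X)<.046)))&(r>.019)
def posts_in(X,Y): return (abs(abs(X)-.042)<.005)&(abs(abs(Y)-.0115)<.004)
def gray(c):
    return c.astype(float).mean(2)
E
python3 - <<'E'
from fit import *
c=imaging.camera('top'); gs=np.mean([gray(imaging.camera('top')['pixels']) for _ in range(4)],0)
b=np.median(gs[250:290,240:280]); print('bench',b)
g=np.clip(gs,b,None)
y30=np.radians(np.arange(-90,90,15))
for n,ins,e,z,x0,cl,ys in(('disc',disc_in,.036,.008,[.469,.26],(b,255),y30),('sep',sep_in,.052,.006,[.464,-.22],(b,255),y30),('brake',posts_in,.055,.062,[.493,.038],(185,255),np.radians([-20,-10,0,10,20]))):
    r=fit(c,np.clip(gs,*cl),ins,e,z,x0,yaws=ys); print(n,r.x.round(4),np.degrees(r.x[2]).round(1),r.fun)
print(gs[232:246,296:328].astype(int))
E
```

```text
bench 128.75
disc [0.467  0.2638 0.0353] 2.0 -24.008009321538598
sep [ 0.4701 -0.2227 -0.2476] -14.2 -16.04880617739412
brake [0.4945 0.0396 0.1237] 7.1 -25.419043975897445
[[119 125 124 125 124 125 126 125 122 121 120 121 122 121 123 131 129 122
  123 127 126 124 123 121 120 123 126 128 126 126 111  87]
 [117 123 124 123 123 124 123 122 121 121 120 123 124 122 127 129 126 121
  125 129 130 131 128 112  78  65  84  89  94 109 117 120]
 [125 130 128 123 124 130 129 123 120 125 127 127 127 126 129 131 129 106
   73  65  82  81  91 116 124 122 128 131 128 124 124 129]
 [127 131 131 130 133 138 137 131 125 127 128 112  78  56  62  86 105 115
  119 125 128 126 122 124 123 124 124 126 128 122 119 137]
 [129 130 132 131 114  75  54  54  70  93 119 125 124 130 136 131 128 127
  125 124 123 123 124 123 122 121 121 117  91  59  63  68]
 [ 68  85  85  97 112 117 125 130 127 124 125 125 125 127 127 127 126 123
  123 122 121 123 123 125 122 120 121 119  90  57  63  66]
 [127 132 130 126 127 126 126 127 123 122 123 123 126 125 126 125 124 122
  121 120 122 123 124 125 122 122 123 126 108  65  59  
[... 235 characters left out ...]
0 131 132 131 132 132 132 132 134]
 [128 128 125 125 124 123 124 126 126 126 127 130 131 131 130 128 108  62
   42  72  90  64  68  69  69  69  70  69  69  69  70  69]
 [128 126 124 124 122 122 121 121 122 128 108  66  67  68  66  83 151 218
  243 215 124  61  70  69  72  71  70  73  71  73  71  71]
 [126 124 123 123 120 109  97 120 144 116  58  68  69  70  66  56 158 233
  227 202 115  62  70  72  71  71  71  72  70  71  71  70]
 [127 125 125 122 120 148 207 235 236 191  52  68  70  71  68  56 155 228
  218 208 147  57  68  70  70  67  65  63  65  65  63  62]
 [125 126 125 125 122 145 200 224 225 190  78  66  69  70  68  56 127 209
  227 233 190  50  61  63  61  93 128 128 127 127 127 126]]
```

play_rows:
  deltas:
    - [[0,0,0,0,0,0.108,1],[0,0,0,0,0,0.108,1],[0.0315,-0.0314,0,0,0,0,1],[0.0315,-0.0314,0,0,0,0,1],[0.0315,-0.0314,0,0,0,0,1],[0.0315,-0.0314,0,0,0,0,1],[0.0315,-0.0314,0,0,0,0,1],[0.0315,-0.0314,0,0,0,0,1],[0.0315,-0.0314,0,0,0,0,1],[0.0315,-0.0314,0,0,0,0,1],[0.0315,-0.0314,0,0,0,0,1],[0.0315,-0.0314,0,0,0,0,1]]
  force: 30

```text
time: 3.05
eef_pos: [0.4602, -0.2791, 0.2282]
tool_rot: [3.141, 0.056, 0.001]
wrist_force: [0.5, -0.4, 0.6]
gripper_width: 0.996
```

play_rows:
  deltas:
    - [[0.002,-0.045,0,0,0,0,1],[0.002,-0.045,0,0,0,0,1],[0.002,-0.045,0,0,0,0,1],[0.002,-0.045,0,0,0,0,1],[0.002,-0.045,0,0,0,0,1],[0.002,-0.045,0,0,0,0,1],[0.002,-0.045,0,0,0,0,1],[0.002,-0.045,0,0,0,0,1],[0.002,-0.045,0,0,0,0,1],[0.002,-0.045,0,0,0,0,1],[0.002,-0.045,0,0,0,0,1],[0.002,-0.045,0,0,0,0,1]]

```text
time: 4.55
eef_pos: [0.4639, 0.2617, 0.2282]
tool_rot: [-3.141, -0.056, -0.001]
wrist_force: [-0.3, -1.0, 0.0]
gripper_width: 0.998
```

play_rows:
  deltas:
    - [[0.003,-0.002,0.05,0,0,0,1],[0,0,0.05,0,0,0,1],[0,0,0.05,0,0,0,1],[0,0,0.03,0,0,0,1],[0,0,0.018,0,0,0,1],[0,0,0.008,0,0,0,1],[0,0,0,0,0,0,1]]

```text
time: 5.42
eef_pos: [0.4671, 0.2626, 0.0224]
tool_rot: [-3.141, -0.056, -0.001]
wrist_force: [0.6, -0.1, 0.4]
gripper_width: 1.004
```

```bash
cat >> h.py <<'E'
def to(x,y,z,yaw):
    s=monitor.sense(); M=R.from_rotvec(s['tool_rot']); m=M.as_matrix(); d=m.T@(np.array([x,y,z])-s['eef_pos'])
    ph=np.arctan2(m[1,0],m[0,0]); dw=-(yaw-ph); dw=(dw+np.pi/2)%np.pi-np.pi/2
    print('pos',s['eef_pos'].round(4),'yaw',ph.round(4),'tilt',m[2].round(3),'delta',d.round(4),'wz',dw.round(4),'F',s['wrist_force'].round(1),'T',s['wrist_torque'].round(2),'w',round(s['gripper_width'],3))
E
python3 - <<'E'
from h import *
to(.467,.2638,.018,.0353)
c=imaging.camera('side'); save(c,'s1',(300,240,450,360),4)
E
```

```text
pos [0.4671 0.2626 0.0224] yaw 0.0358 tilt [ 0. -0. -1.] delta [-0.0001 -0.0012  0.0044] wz 0.0005 F [ 0.6 -0.1  0.4] T [ 0.01 -0.01 -0.01] w 1.004
```

View pics/s1.png

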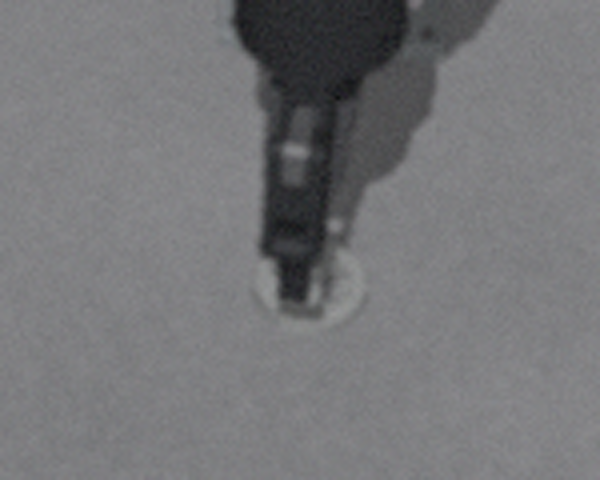

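play_rows:
  deltas:
    - [[0,-0.001,0.008,0,0,0,1],[0,0,0,0,0,0,0.55],[0,0,0,0,0,0,0.55],[0,0,0,0,0,0,0.55],[0,0,0,0,0,0,0.55],[0,0,0,0,0,0,0.55],[0,0,0,0,0,0,0.55]]
  force: 40

```text
time: 6.35
eef_pos: [0.4668, 0.2634, 0.014]
tool_rot: [-3.141, -0.056, -0.0]
wrist_force: [0.3, -0.1, 0.1]
gripper_width: 0.551
```

```bash
python3 - <<'E'
from h import *
c=imaging.camera('side'); a=c['pixels'][270:340,335:415,::-1]; t=imaging.camera('top')['pixels'][240:310,176:256,::-1]
cv2.imwrite('pics/s2.png',np.hstack([cv2.resize(q,None,fx=5,fy=5,interpolation=cv2.INTER_CUBIC) for q in(a,t)]))
E
```

```text
(no output)
```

View pics/s2.png

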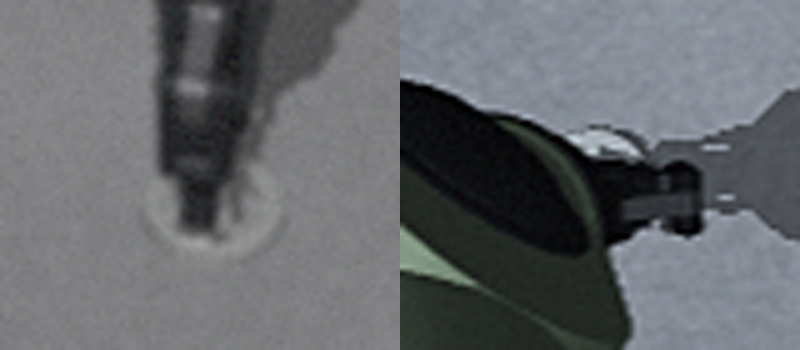

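```bash
python3 - <<'E'
from h import *
c=imaging.camera('side')
for y in (.024,.028,.036):
  for h in(0,.004,.008,.014): print(y,h,((proj(c,[.4668-.0355*y,.2634+y,h])[0]-[335,270])*5).round(0))
print('disc rim front top',((proj(c,[[.467,.2638+.028,.008],[.467,.2638,.008],[.467,.2638-.027,.008],[.494,.2638,.008],[.44,.2638,.008]])-[335,270])*5).round(0))
print(c['pixels'][300:330,374].mean(1).astype(int))
E
```

```text
0.024 0 [202. 256.]
0.024 0.004 [203. 249.]
0.024 0.008 [203. 241.]
0.024 0.014 [203. 229.]
0.028 0 [201. 264.]
0.028 0.004 [201. 256.]
0.028 0.008 [201. 249.]
0.028 0.014 [202. 237.]
0.036 0 [197. 280.]
0.036 0.004 [198. 272.]
0.036 0.008 [198. 265.]
0.036 0.014 [198. 253.]
disc rim front top [[198. 249.]
 [212. 195.]
 [225. 146.]
 [141. 183.]
 [283. 208.]]
[ 45  51  69  62  55  37  32  32  37  34  44  48  40  43  46  67  90 130
 152 150 136 127 133 129 128 129 126 131 129 126]
```

play_rows:
  deltas:
    - [[0,0,0,0,0,0,0.85],[0,0,0,0,0,0,0.85],[0,0,0,0,0,0,0.85],[0,0,0.003,0,0,0,0.85],[0,0,0.003,0,0,0,0.85],[0,0,0,0,0,0,0.85]]

```text
time: 7.25
eef_pos: [0.4666, 0.2633, 0.0077]
tool_rot: [3.141, 0.056, -0.001]
wrist_force: [-0.7, 0.3, 0.1]
gripper_width: 0.851
```

play_rows:
  deltas:
    - [[0,0,0,0,0,0,0.6],[0,0,0,0,0,0,0.6],[0,0,0,0,0,0,0.6],[0,0,0,0,0,0,0.6]]

```text
time: 7.75
eef_pos: [0.4668, 0.2634, 0.008]
tool_rot: [-3.141, -0.056, 0.0]
wrist_force: [0.1, -0.0, -0.8]
gripper_width: 0.597
```

```bash
python3 - <<'E'
from h import *
g=np.mean([imaging.camera('side')['pixels'][285:330,355:405,::-1].astype(float) for _ in range(4)],0)
g=np.clip((g-20)*1.6,0,255).astype(np.uint8)
cv2.imwrite('pics/s3.png',cv2.resize(g,None,fx=12,fy=12,interpolation=cv2.INTER_CUBIC))
E
```

```text
(no output)
```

View pics/s3.png

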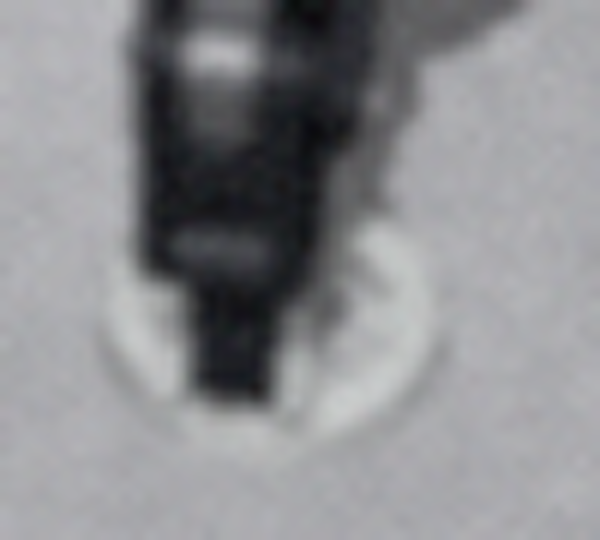

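play_rows:
  deltas:
    - [[0,0,0,0,0,0,0.55],[0,0,0,0,0,0,0.55],[0,0,0,0,0,0,0.55]]

```text
time: 8.32
eef_pos: [0.4668, 0.2634, 0.008]
tool_rot: [-3.141, -0.056, -0.0]
wrist_force: [-0.1, 0.9, -0.0]
gripper_width: 0.549
```

play_rows:
  deltas:
    - [[0,0,0,0,0,0,0.5],[0,0,0,0,0,0,0.5],[0,0,0,0,0,0,0.5]]

```text
time: 8.7
eef_pos: [0.4669, 0.2634, 0.008]
tool_rot: [-3.141, -0.056, 0.0]
wrist_force: [0.7, 0.8, -0.2]
gripper_width: 0.498
```

```bash
python3 - <<'E'
from h import *
to(.467,.2638,.008,.0353)
g=np.mean([imaging.camera('side')['pixels'][285:330,355:405,::-1].astype(float) for _ in range(4)],0)
g=np.clip((g-20)*1.6,0,255).astype(np.uint8)
b=cv2.imread('pics/s3.png'); cv2.imwrite('pics/s4.png',cv2.resize(np.hstack([b,cv2.resize(g,None,fx=12,fy=12,interpolation=cv2.INTER_NEAREST)]),(798,360)))
E
```

```text
pos [0.4669 0.2634 0.008 ] yaw 0.0357 tilt [-0. -0. -1.] delta [ 0.0002 -0.0004  0.    ] wz 0.0004 F [ 0.7  0.8 -0.2] T [0.   0.01 0.02] w 0.498
```

View pics/s4.png

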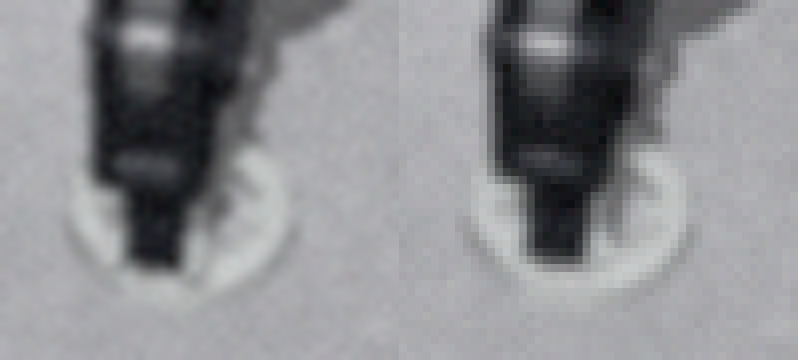

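play_rows:
  deltas:
    - [[0,0,0,0,0,0,0.8],[0,0,0,0,0,0,0.8],[0,0,0,0,0,0,0.8],[0,0,0.0015,0,0,0,0.8],[0,0,0.0015,0,0,0,0.8],[0,0,0.0015,0,0,0,0.8]]

```text
time: 9.65
eef_pos: [0.4668, 0.2634, 0.0034]
tool_rot: [3.141, 0.056, -0.0]
wrist_force: [1.0, 0.1, 0.3]
gripper_width: 0.803
```

play_rows:
  deltas:
    - [[0,0,0,0,0,0,0.6],[0,0,0,0,0,0,0.6],[0,0,0,0,0,0,0.6],[0,0,0,0,0,0,0.6]]

```text
time: 10.15
eef_pos: [0.4668, 0.2634, 0.0035]
tool_rot: [-3.141, -0.056, -0.0]
wrist_force: [0.3, 0.4, 1.0]
gripper_width: 0.601
```

play_rows:
  deltas:
    - [[0,0,0,0,0,0,0.5],[0,0,0,0,0,0,0.5],[0,0,0,0,0,0,0.4],[0,0,0,0,0,0,0.4]]

```text
time: 10.65
eef_pos: [0.4672, 0.2637, 0.0039]
tool_rot: [-3.141, -0.056, -0.001]
wrist_force: [-1.1, -0.4, 8.3]
gripper_width: 0.397
```

```bash
python3 - <<'E'
from h import *
to(.467,.2638,.008,.0353)
q=[np.mean([imaging.camera(n)['pixels'][s].astype(float) for _ in range(3)],0)[:,:,::-1] for n,s in(('side',np.s_[275:325,350:405]),('top',np.s_[255:305,195:250]))]
g=np.hstack(q)
g=np.clip((g-15)*1.4,0,255).astype(np.uint8)
cv2.imwrite('pics/s5.png',cv2.resize(g,None,fx=7,fy=7,interpolation=cv2.INTER_CUBIC))
E
```

```text
pos [0.4672 0.2637 0.0039] yaw 0.0358 tilt [ 0.001 -0.    -1.   ] delta [-0.0002 -0.0002 -0.0041] wz 0.0005 F [-1.1 -0.4  8.3] T [-0.1   0.02 -0.02] w 0.397
```

View pics/s5.png

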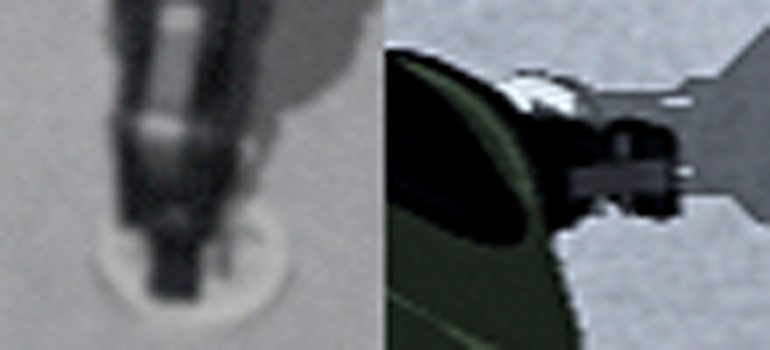

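play_rows:
  deltas:
    - [[0,0,0,0,0,0,0.8],[0,0,0,0,0,0,0.8],[0,0,0,0,0,0,0.8],[0,0,0,0,0,0,0.8],[0,0,0.0015,0,0,0,0.8],[0,0,0.0015,0,0,0,0.8],[0,0,0.0015,0,0,0,0.8]]

```text
time: 11.82
eef_pos: [0.4668, 0.2633, -0.0012]
tool_rot: [3.141, 0.056, -0.0]
wrist_force: [1.0, 0.0, 0.1]
gripper_width: 0.807
```

play_rows:
  deltas:
    - [[0,0,0,0,0,0,0.6],[0,0,0,0,0,0,0.6],[0,0,0,0,0,0,0.6]]

```text
time: 12.2
eef_pos: [0.4668, 0.2634, -0.0007]
tool_rot: [3.141, 0.056, 0.0]
wrist_force: [-1.4, -0.9, 8.2]
gripper_width: 0.625
```

play_rows:
  deltas:
    - [[0,0,0,0,0,0,0.8],[0,0,0,0,0,0,0.8],[0,0,0,0,0,0,0.8],[0,0,0.002,0,0,0,0.8],[0,0,0.002,0,0,0,0.8],[0,0,0.0005,0,0,0,0.8]]

```text
time: 12.95
eef_pos: [0.4667, 0.2634, -0.0057]
tool_rot: [3.141, 0.056, -0.001]
wrist_force: [-0.4, -0.1, -0.2]
gripper_width: 0.8
```

play_rows:
  deltas:
    - [[0,0,0,0,0,0,0.6],[0,0,0,0,0,0,0.6],[0,0,0,0,0,0,0.6],[0,0,0,0,0,0,0.6]]

```text
time: 13.45
eef_pos: [0.4668, 0.2634, -0.0052]
tool_rot: [3.141, 0.056, 0.0]
wrist_force: [-2.1, -1.4, 6.8]
gripper_width: 0.636
```

play_rows:
  deltas:
    - [[0,0,0,0,0,0,0.5],[0,0,-0.005,0,0,0,0.5],[0,0,-0.025,0,0,0,0.5],[0,0,-0.04,0,0,0,0.5],[0,0,-0.04,0,0,0,0.5],[0,0,0,0,0,0,0.5]]

```text
time: 14.2
eef_pos: [0.4681, 0.2641, 0.1073]
tool_rot: [-3.139, -0.056, -0.006]
wrist_force: [1.3, 0.2, -1.8]
gripper_width: 0.638
```

```bash
python3 - <<'E'
from fit import *
to(.467,.2638,.104,.0353)
c=imaging.camera('side'); gs=np.mean([gray(imaging.camera('side')['pixels']) for _ in range(3)],0)
for zz in(.115,.119):
    r=fit(c,np.clip(gs,110,None),disc_in,.034,zz,[.467,.2638],yaws=[.035]); print(zz,r.x.round(4),r.fun)
u=proj(c,[.467,.2638,.118])[0]; print(u); x,y=int(u[0]),int(u[1])
save(c,'s6',(x-40,y-35,x+40,y+25),9)
E
```

```text
pos [0.4681 0.2641 0.1073] yaw 0.0355 tilt [ 0.004 -0.002 -1.   ] delta [-0.0012  0.0003  0.0033] wz 0.0002 F [ 1.3  0.2 -1.8] T [0.01 0.06 0.01] w 0.638
0.115 [ 0.4687  0.2654 -0.4809] -4.899397187570589
0.119 [ 0.4682  0.2703 -0.4854] -4.955902935657791
[379.48867554 263.55077529]
```

View pics/s6.png

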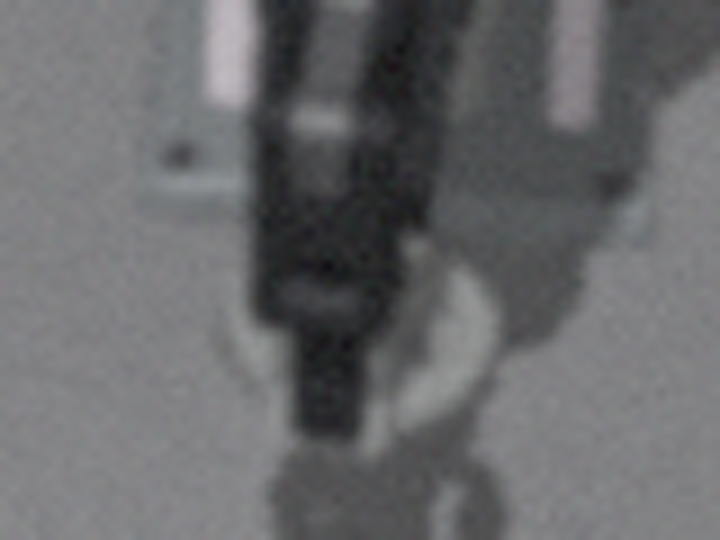

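play_rows:
  deltas:
    - [[0.0033,0.0375,0,0,0,0,0.5],[0.0033,0.0375,0,0,0,0,0.5],[0.0033,0.0375,0,0,0,0,0.5],[0.0033,0.0375,0,0,0,0,0.5],[0.0033,0.0375,0,0,0,0,0.5],[0.0033,0.0375,0,0,0,0,0.5],[0,0,0,0,0,-0.088,0.5],[0,0,0,0,0,0,0.5],[0,0,0.02,0,0,0,0.5],[0,0,0.01,0,0,0,0.5],[0,0,0,0,0,0,0.5]]

```text
time: 15.78
eef_pos: [0.4941, 0.0396, 0.0738]
tool_rot: [3.136, 0.194, -0.003]
wrist_force: [-0.8, -0.0, -1.2]
gripper_width: 0.634
```

```bash
python3 - <<'E'
from fit import *
to(.4945,.0396,.070,.1237)
c=imaging.camera('side'); q=[]
u=proj(c,[.4945,.0396,.07])[0]; print(u); x,y=int(u[0]),int(u[1]); save(c,'a',(x-35,y-28,x+30,y+28),6)
c=imaging.camera('top'); u=proj(c,[.4945,.0396,.07])[0]; print(u); x,y=int(u[0]),int(u[1]); save(c,'b',(x-35,y-28,x+30,y+28),6)
cv2.imwrite('pics/s7.png',np.hstack([cv2.imread('pics/a.png'),cv2.imread('pics/b.png')]))
E
```

```text
pos [0.4941 0.0396 0.0738] yaw 0.1237 tilt [-0.002 -0.    -1.   ] delta [0.0004 0.0001 0.0038] wz -0.0 F [-0.8 -0.  -1.2] T [ 0.02  0.03 -0.07] w 0.634
[384.64367515 214.51667526]
[311.74111107 264.13563338]
```

View pics/s7.png

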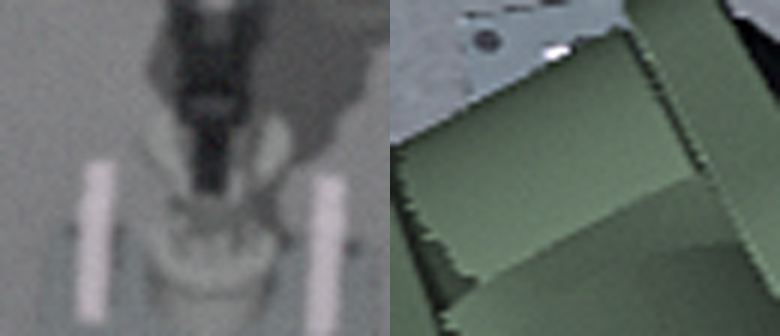

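play_rows:
  deltas:
    - [[0,0,0.005,0,0,0,0.5],[0,0,0.004,0,0,0,0.5],[0,0,0.003,0,0,0,0.5],[0,0,0.002,0,0,0,0.5],[0,0,0,0,0,0,0.5]]

```text
time: 16.5
eef_pos: [0.4946, 0.0392, 0.0604]
tool_rot: [-3.136, -0.194, 0.0]
wrist_force: [-0.6, -0.6, -0.9]
gripper_width: 0.637
```

```bash
python3 - <<'E'
from h import *
to(.4945,.0396,.057,.1237)
E
```

```text
pos [0.4946 0.0392 0.0604] yaw 0.1238 tilt [-0. -0. -1.] delta [-0.0001 -0.0004  0.0034] wz 0.0001 F [-0.6 -0.6 -0.9] T [-0.01  0.01 -0.01] w 0.637
```

play_rows:
  deltas:
    - [[0,0,0.0015,0,0,0,0.5],[0,0,0.0015,0,0,0,0.5],[0,0,0.001,0,0,0,0.5],[0,0,0,0,0,0,0.5]]

```text
time: 17.0
eef_pos: [0.4946, 0.0392, 0.0564]
tool_rot: [3.136, 0.194, -0.0]
wrist_force: [0.7, 0.1, -2.0]
gripper_width: 0.64
```

play_rows:
  deltas:
    - [[0,0,0.0015,0,0,0,0.5],[0,0,0.0015,0,0,0,0.5],[0,0,0,0,0,0,0.5]]

```text
time: 17.38
eef_pos: [0.4946, 0.0392, 0.0534]
tool_rot: [3.136, 0.194, -0.0]
wrist_force: [1.1, -0.1, -2.1]
gripper_width: 0.638
```

play_rows:
  deltas:
    - [[0,0,0.001,0,0,0,0.5],[0,0,0.001,0,0,0,0.5],[0,0,0.001,0,0,0,0.5],[0,0,0,0,0,0,0.5]]

```text
time: 17.88
eef_pos: [0.4947, 0.0393, 0.0506]
tool_rot: [3.136, 0.194, 0.0]
wrist_force: [-1.5, -0.7, 4.3]
gripper_width: 0.635
```

play_rows:
  deltas:
    - [[0,0,0.0001,0,0,0.07,0.5],[0,0,0.0001,0,0,0.07,0.5],[0,0,0,0,0,0,0.5]]

```text
time: 18.25
eef_pos: [0.4949, 0.0393, 0.0506]
tool_rot: [3.141, -0.027, 0.001]
wrist_force: [-0.5, -0.5, 8.5]
gripper_width: 0.637
```

```bash
python3 - <<'E'
from h import *
to(.4945,.0396,.057,.1237); print(monitor.sense()['joint_positions'].round(2))
E
```

```text
pos [0.4949 0.0393 0.0506] yaw -0.0174 tilt [ 0.001  0.    -1.   ] delta [-0.0004 -0.0003 -0.0064] wz -0.1411 F [-0.5 -0.5  8.5] T [-0.1   0.29 -0.02] w 0.637
[-0.03  0.61 -0.22  2.06  0.26  0.5  -2.03]
```

play_rows:
  deltas:
    - [[0,0,-0.0001,0,0,0.07,0.5],[0,0,0,0,0,0.07,0.5],[0,0,0,0,0,0,0.5]]

```text
time: 18.62
eef_pos: [0.495, 0.0393, 0.0507]
tool_rot: [3.132, -0.247, 0.001]
wrist_force: [-0.7, 0.0, 5.6]
gripper_width: 0.633
```

```bash
python3 - <<'E'
from h import *
to(.4945,.0396,.057,.1237); print(monitor.sense()['joint_positions'].round(2))
E
```

```text
pos [0.495  0.0393 0.0507] yaw -0.1573 tilt [ 0.001 -0.    -1.   ] delta [-0.0005 -0.0002 -0.0063] wz -0.281 F [-0.7  0.   5.6] T [-0.17  0.14 -0.05] w 0.633
[-0.06  0.61 -0.18  2.06  0.22  0.5  -2.13]
```

play_rows:
  deltas:
    - [[0,0,0,0,0,0.07,0.5],[0,0,0,0,0,0.07,0.5],[0,0,0,0,0,0,0.5]]

```text
time: 19.0
eef_pos: [0.495, 0.0392, 0.0507]
tool_rot: [3.107, -0.465, 0.001]
wrist_force: [-1.4, -0.8, 5.3]
gripper_width: 0.636
```

```bash
python3 - <<'E'
from h import *
to(.4945,.0396,.057,.1237); print(monitor.sense()['joint_positions'].round(2))
E
```

```text
pos [0.495  0.0392 0.0507] yaw -0.2974 tilt [ 0.001 -0.    -1.   ] delta [-0.0006 -0.0002 -0.0063] wz -0.4211 F [-1.4 -0.8  5.3] T [-0.25  0.06 -0.06] w 0.636
[-0.09  0.6  -0.15  2.06  0.18  0.49 -2.24]
```

play_rows:
  deltas:
    - [[0,0,0,0,0,0.06,0.5],[0,0,0,0,0,0.06,0.5],[0,0,0,0,0,0,0.5]]

```text
time: 19.38
eef_pos: [0.495, 0.0392, 0.0506]
tool_rot: [-3.074, 0.649, -0.001]
wrist_force: [0.2, -1.8, 5.0]
gripper_width: 0.64
```

```bash
python3 - <<'E'
from h import *
to(.4945,.0396,.057,.1237); print(monitor.sense()['joint_positions'].round(2))
E
```

```text
pos [0.495  0.0392 0.0506] yaw -0.416 tilt [ 0.001 -0.    -1.   ] delta [-0.0006 -0.0002 -0.0064] wz -0.5397 F [ 0.2 -1.8  5. ] T [-0.29  0.01 -0.09] w 0.64
[-0.11  0.6  -0.12  2.06  0.14  0.48 -2.32]
```

play_rows:
  deltas:
    - [[0,0,-0.001,0,0,-0.12,0.5],[0,0,0,0,0,-0.12,0.5],[0,0,0,0,0,-0.12,0.5],[0,0,0,0,0,-0.12,0.5],[0,0,0,0,0,-0.12,0.5],[0,0,0.0005,0,0,0,0.5],[0,0,0.0005,0,0,0,0.5],[0,0,0,0,0,0,0.5]]

```text
time: 20.38
eef_pos: [0.4946, 0.0392, 0.0505]
tool_rot: [3.128, 0.285, -0.0]
wrist_force: [-1.6, -0.3, 5.2]
gripper_width: 0.639
```

```bash
python3 - <<'E'
from h import *
to(.4945,.0396,.057,.1237)
E
```

```text
pos [0.4946 0.0392 0.0505] yaw 0.1819 tilt [-0.  0. -1.] delta [-0.0001 -0.0004 -0.0065] wz 0.0582 F [-1.6 -0.3  5.2] T [-0.19  0.32  0.06] w 0.639
```

play_rows:
  deltas:
    - [[0,0,0,0,0,-0.07,0.5],[0,0,0,0,0,-0.07,0.5],[0,0,0,0,0,0,0.5]]

```text
time: 20.75
eef_pos: [0.4946, 0.0393, 0.0503]
tool_rot: [-3.101, -0.504, 0.0]
wrist_force: [0.1, -0.4, -1.0]
gripper_width: 0.638
```

```bash
python3 - <<'E'
from h import *
to(.4945,.0396,.057,.1237)
E
```

```text
pos [0.4946 0.0393 0.0503] yaw 0.3221 tilt [-0. -0. -1.] delta [-0.     -0.0003 -0.0067] wz 0.1984 F [ 0.1 -0.4 -1. ] T [-0.02  0.01  0.03] w 0.638
```

play_rows:
  deltas:
    - [[0,0,0,0,0,-0.05,0.5],[0,0,0.0008,0,0,0,0.5],[0,0,0.0008,0,0,0,0.5],[0,0,0,0,0,0,0.5]]

```text
time: 21.25
eef_pos: [0.4947, 0.0393, 0.0487]
tool_rot: [-3.087, -0.583, 0.0]
wrist_force: [0.7, 0.5, -1.0]
gripper_width: 0.635
```

```bash
python3 - <<'E'
from h import *
to(.4945,.0396,.057,.1237)
E
```

```text
pos [0.4947 0.0393 0.0487] yaw 0.3733 tilt [-0. -0. -1.] delta [-0.     -0.0003 -0.0083] wz 0.2496 F [ 0.7  0.5 -1. ] T [0.06 0.05 0.01] w 0.635
```

play_rows:
  deltas:
    - [[0,0,0.0015,0,0,0,0.5],[0,0,0.0015,0,0,0,0.5],[0,0,0.0015,0,0,0,0.5],[0,0,0.0015,0,0,0,0.5]]

```text
time: 21.75
eef_pos: [0.4947, 0.0392, 0.0427]
tool_rot: [-3.087, -0.584, 0.0]
wrist_force: [0.0, 0.3, -0.5]
gripper_width: 0.639
```

play_rows:
  deltas:
    - [[0,0,0.0015,0,0,0,0.5],[0,0,0.0015,0,0,0,0.5],[0,0,0.0015,0,0,0,0.5],[0,0,0.001,0,0,0,0.5],[0,0,0,0,0,0,0.5]]

```text
time: 22.38
eef_pos: [0.4946, 0.0392, 0.0372]
tool_rot: [-3.087, -0.584, 0.0]
wrist_force: [0.7, 0.4, -2.0]
gripper_width: 0.637
```

play_rows:
  deltas:
    - [[0,0,0.001,0,0,0,0.5],[0,0,0.0007,0,0,0,0.5],[0,0,0.0005,0,0,0,0.5],[0,0,0,0,0,0,0.5]]

```text
time: 22.88
eef_pos: [0.4947, 0.0393, 0.0351]
tool_rot: [-3.087, -0.584, 0.0]
wrist_force: [0.1, -0.1, -1.5]
gripper_width: 0.637
```

play_rows:
  deltas:
    - [[0,0,0.0003,0,0,0,0.5],[0,0,0.0003,0,0,0,0.5],[0,0,0,0,0,0,0.5]]

```text
time: 23.25
eef_pos: [0.4947, 0.0392, 0.0348]
tool_rot: [3.087, 0.584, 0.0]
wrist_force: [-1.7, 0.8, 7.6]
gripper_width: 0.639
```

play_rows:
  deltas:
    - [[0,0,-0.0003,0,0,0,0.8],[0,0,0,0,0,0,0.8],[0,0,0,0,0,0,0.8],[0,0,-0.005,0,0,0,0.8],[0,0,-0.025,0,0,0,1],[0,0,-0.04,0,0,0,1],[0,0,-0.03,0,0,0,1],[0,0,0,0,0,0.124,1],[0,0,0,0,0,0.124,1],[0,0,0,0,0,0.124,1],[0,0,0,0,0,0.124,1],[0,0,0,0,0,0.125,1],[0,0,0,0,0,0,1]]

```text
time: 24.88
eef_pos: [0.4947, 0.0394, 0.1351]
tool_rot: [3.118, -0.386, 0.0]
wrist_force: [1.2, 0.0, -0.6]
gripper_width: 0.999
```

```bash
python3 - <<'E'
from h import *
to(.4701,-.2227,.03,-.2476)
E
```

```text
pos [0.4947 0.0394 0.1351] yaw -0.2464 tilt [ 0.  0. -1.] delta [0.0401 0.2601 0.1051] wz 0.0012 F [ 1.2  0.  -0.6] T [ 0.04 -0.02  0.05] w 0.999
```

play_rows:
  deltas:
    - [[0.0057,0.0372,0,0,0,0,1],[0.0057,0.0372,0,0,0,0,1],[0.0057,0.0372,0,0,0,0,1],[0.0057,0.0372,0,0,0,0,1],[0.0057,0.0372,0,0,0,0,1],[0.0057,0.0372,0,0,0,0,1],[0.0057,0.0372,0,0,0,0,1],[0,0,0.05,0,0,0,1],[0,0,0.04,0,0,0,1],[0,0,0,0,0,0,1]]

```text
time: 26.12
eef_pos: [0.4682, -0.2222, 0.043]
tool_rot: [-3.117, 0.383, 0.007]
wrist_force: [-0.2, 0.1, 1.1]
gripper_width: 1.004
```

```bash
python3 - <<'E'
from fit import *
to(.4701,-.2227,-.005,-.2476)
c=imaging.camera('top'); gs=np.mean([gray(imaging.camera('top')['pixels']) for _ in range(3)],0)
r=fit(c,gs,posts_in,.055,.062,[.4945,.0396],yaws=[.1237]); print('brake',r.x.round(4))
u=proj(c,[.4945,.0396,.05])[0]; x,y=int(u[0]),int(u[1]); save(c,'b',(x-35,y-35,x+35,y+35),6)
c=imaging.camera('side'); u=proj(c,[.4945,.0396,.05])[0]; x,y=int(u[0]),int(u[1]); save(c,'a',(x-30,y-35,x+30,y+35),6)
cv2.imwrite('pics/s8.png',np.hstack([cv2.imread('pics/a.png'),cv2.imread('pics/b.png')]))
E
```

```text
pos [ 0.4682 -0.2222  0.043 ] yaw -0.2443 tilt [-0.005 -0.001 -1.   ] delta [0.0022 0.     0.048 ] wz 0.0033 F [-0.2  0.1  1.1] T [ 0.01 -0.   -0.01] w 1.004
brake [0.4941 0.0396 0.1263]
```

View pics/s8.png

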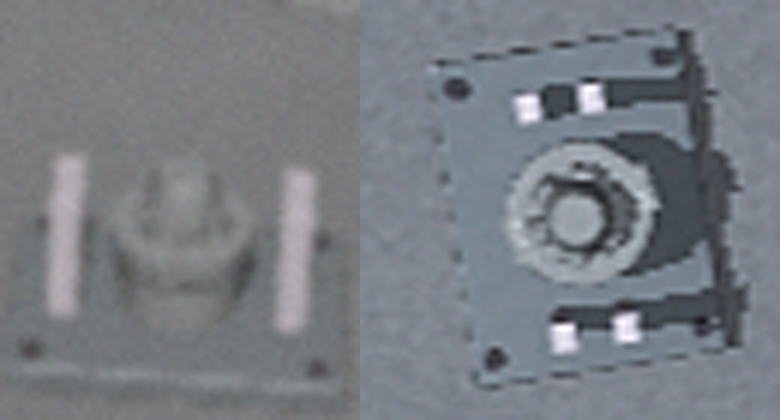

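play_rows:
  deltas:
    - [[0,0,0.02,0,0,0,1],[0,0,0.015,0,0,0,1],[0,0,0.008,0,0,0,0.85],[0,0,0.005,0,0,0,0.85],[0,0,0.0025,0,0,0,0.85],[0,0,0,0,0,0,0.85]]

```text
time: 27.12
eef_pos: [0.4697, -0.223, -0.0056]
tool_rot: [3.118, -0.387, 0.0]
wrist_force: [1.5, -0.3, -0.2]
gripper_width: 0.847
```

play_rows:
  deltas:
    - [[0,0,0,0,0,0,0.6],[0,0,0,0,0,0,0.6],[0,0,0,0,0,0,0.6],[0,0,0,0,0,0,0.6]]

```text
time: 27.62
eef_pos: [0.4698, -0.2231, -0.005]
tool_rot: [3.117, -0.387, 0.001]
wrist_force: [-2.7, 0.4, 11.7]
gripper_width: 0.704
```

play_rows:
  deltas:
    - [[0,0,0,0,0,0,0.5],[0,0,-0.005,0,0,0,0.5],[0,0,-0.025,0,0,0,0.5],[0,0,-0.04,0,0,0,0.5],[0,0,-0.03,0,0,0,0.5],[0,0,0,0,0,-0.124,0.5],[0,0,0,0,0,-0.124,0.5],[0,0,0,0,0,-0.125,0.5],[0,0,0,0,0,0,0.5]]

```text
time: 28.75
eef_pos: [0.4695, -0.2232, 0.0945]
tool_rot: [-3.135, -0.196, -0.0]
wrist_force: [-0.9, 0.3, -1.8]
gripper_width: 0.697
```

```bash
python3 - <<'E'
from h import *
to(.4944,.0395,.07,.125)
E
```

```text
pos [ 0.4695 -0.2232  0.0945] yaw 0.1248 tilt [ 0. -0. -1.] delta [ 0.0574 -0.2575  0.0246] wz -0.0002 F [-0.9  0.3 -1.8] T [-0.03  0.01  0.1 ] w 0.697
```

play_rows:
  deltas:
    - [[0.0082,-0.0368,0,0,0,0,0.5],[0.0082,-0.0368,0,0,0,0,0.5],[0.0082,-0.0368,0,0,0,0,0.5],[0.0082,-0.0368,0,0,0,0,0.5],[0.0082,-0.0368,0,0,0,0,0.5],[0.0082,-0.0368,0,0,0,0,0.5],[0.0082,-0.0368,0,0,0,0,0.5],[0,0,0.01,0,0,0,0.5],[0,0,0.01,0,0,0,0.5],[0,0,0.004,0,0,0,0.5],[0,0,0,0,0,0,0.5]]

```text
time: 30.12
eef_pos: [0.494, 0.039, 0.07]
tool_rot: [3.135, 0.195, -0.001]
wrist_force: [-0.5, 0.3, -1.3]
gripper_width: 0.696
```

```bash
python3 - <<'E'
from fit import *
to(.4945,.0394,.06,.125)
c=imaging.camera('top'); u=proj(c,[.4945,.0396,.075])[0]; x,y=int(u[0]),int(u[1]); save(c,'b',(x-30,y-35,x+30,y+35),6)
c=imaging.camera('side'); u=proj(c,[.4945,.0396,.065])[0]; x,y=int(u[0]),int(u[1]); save(c,'a',(x-35,y-35,x+35,y+35),6)
cv2.imwrite('pics/s9.png',np.hstack([cv2.imread('pics/a.png'),cv2.imread('pics/b.png')]))
E
```

```text
pos [0.494 0.039 0.07 ] yaw 0.1242 tilt [-0.001  0.    -1.   ] delta [ 0.0005 -0.0003  0.01  ] wz -0.0008 F [-0.5  0.3 -1.3] T [-0.01  0.01  0.06] w 0.696
```

View pics/s9.png

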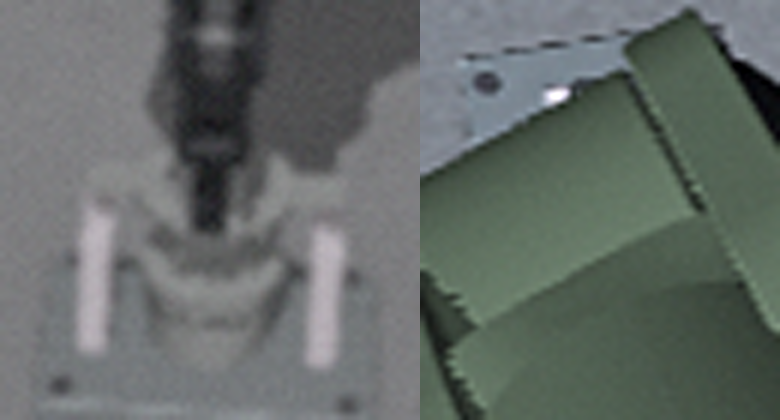

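play_rows:
  deltas:
    - [[0.0005,-0.0003,0.004,0,0,0,0.5],[0,0,0.004,0,0,0,0.5],[0,0,0.002,0,0,0,0.5],[0,0,0.001,0,0,0,0.5],[0,0,0.001,0,0,0,0.5],[0,0,0.001,0,0,0,0.5],[0,0,0,0,0,0,0.5]]

```text
time: 31.1
eef_pos: [0.4947, 0.0401, 0.0573]
tool_rot: [-3.135, -0.197, 0.0]
wrist_force: [0.3, 0.7, 0.3]
gripper_width: 0.699
```

```bash
python3 - <<'E'
from h import *
to(.4945,.0394,.06,.125)
E
```

```text
pos [0.4947 0.0401 0.0573] yaw 0.1257 tilt [-0. -0. -1.] delta [-0.0003  0.0007 -0.0027] wz 0.0007 F [0.3 0.7 0.3] T [-0.02 -0.01 -0.01] w 0.699
```

play_rows:
  deltas:
    - [[0,0.0007,0,0,0,0,0.5],[0,0,0.001,0,0,0,0.5],[0,0,0.001,0,0,0,0.5],[0,0,0,0,0,0,0.5]]

```text
time: 31.6
eef_pos: [0.4947, 0.0394, 0.0552]
tool_rot: [-3.135, -0.197, 0.0]
wrist_force: [-0.2, 0.4, -0.6]
gripper_width: 0.699
```

play_rows:
  deltas:
    - [[0,0,0.001,0,0,0,0.5],[0,0,0.001,0,0,0,0.5],[0,0,0.001,0,0,0,0.5],[0,0,0,0,0,0,0.5]]

```text
time: 32.1
eef_pos: [0.4947, 0.0394, 0.0522]
tool_rot: [-3.135, -0.197, 0.0]
wrist_force: [-0.1, 0.1, -0.6]
gripper_width: 0.694
```

play_rows:
  deltas:
    - [[0,0,0.0012,0,0,0,0.5],[0,0,0.0012,0,0,0,0.5],[0,0,0.0012,0,0,0,0.5],[0,0,0,0,0,0,0.5]]

```text
time: 32.6
eef_pos: [0.4947, 0.0394, 0.0486]
tool_rot: [3.135, 0.197, -0.0]
wrist_force: [0.1, 0.6, -0.2]
gripper_width: 0.699
```

play_rows:
  deltas:
    - [[0,0,0.0012,0,0,0,0.5],[0,0,0.0012,0,0,0,0.5],[0,0,0.0012,0,0,0,0.5],[0,0,0.0008,0,0,0,0.5],[0,0,0,0,0,0,0.5]]

```text
time: 33.22
eef_pos: [0.4948, 0.0394, 0.0443]
tool_rot: [3.135, 0.197, -0.0]
wrist_force: [0.7, -0.6, -0.0]
gripper_width: 0.698
```

play_rows:
  deltas:
    - [[0,0,0.0006,0,0,0,0.5],[0,0,0.0005,0,0,0,0.5],[0,0,0.0003,0,0,0,0.5],[0,0,0,0,0,0,0.5]]

```text
time: 33.72
eef_pos: [0.4948, 0.0394, 0.0431]
tool_rot: [3.135, 0.197, 0.0]
wrist_force: [-1.9, -0.3, 5.8]
gripper_width: 0.699
```

play_rows:
  deltas:
    - [[0,0,-0.0002,0,0,0,0.9],[0,0,0,0,0,0,0.9],[0,0,0,0,0,0,0.9],[0,0,-0.005,0,0,0,0.9],[0,0,-0.02,0,0,0,1],[0,0,-0.04,0,0,0,1],[0,0,-0.04,0,0,0,1],[0,0.04,0,0,0,0,1],[0,0.04,0,0,0,0,1],[0,0.04,0,0,0,0,1],[0,0.04,0,0,0,0,1],[0,0.04,0,0,0,0,1],[0,0,0,0,0,0,1]]

```text
time: 35.35
eef_pos: [0.5196, -0.1621, 0.1482]
tool_rot: [3.135, 0.191, -0.0]
wrist_force: [0.1, 0.5, 0.1]
gripper_width: 1.0
```

```bash
python3 - <<'E'
from fit import *
to(.4945,.0394,.06,.125)
c=imaging.camera('top'); gs=np.mean([gray(imaging.camera('top')['pixels']) for _ in range(3)],0)
r=fit(c,np.clip(gs,128,200),sep_in,.052,.054,[.4945,.0396],yaws=[.05,.125,.2]); print('sep',r.x.round(4),r.fun)
u=proj(c,[.4945,.0396,.05])[0]; x,y=int(u[0]),int(u[1]); save(c,'b',(x-35,y-35,x+35,y+35),6)
c=imaging.camera('side'); u=proj(c,[.4945,.0396,.05])[0]; x,y=int(u[0]),int(u[1]); save(c,'a',(x-30,y-35,x+30,y+35),6)
cv2.imwrite('pics/s10.png',np.hstack([cv2.imread('pics/a.png'),cv2.imread('pics/b.png')]))
E
```

```text
pos [ 0.5196 -0.1621  0.1482] yaw 0.1215 tilt [-0.     0.001 -1.   ] delta [-0.0004 -0.2031  0.088 ] wz -0.0035 F [0.1 0.5 0.1] T [ 0.07 -0.   -0.01] w 1.0
sep [ 0.4954  0.0391 -0.0386] -22.72142086220183
```

View pics/s10.png

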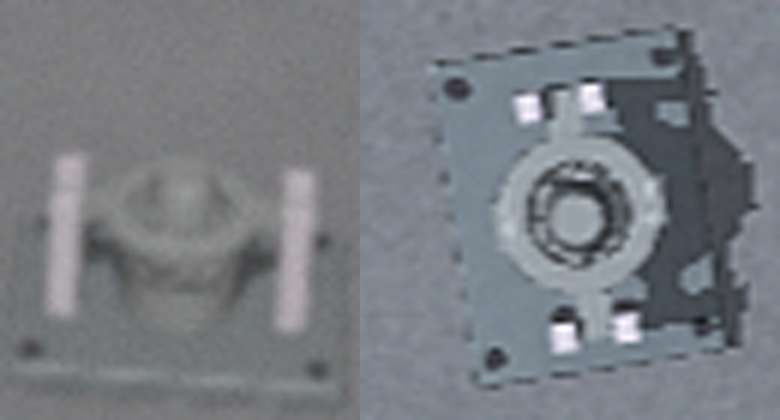

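```bash
python3 - <<'E'
from h import *
print(ctrl.hand_in(), monitor.sense()['time'])
E
```

```text
the job is handed in; nothing more can be done
the job is handed in; nothing more can be done
```

The brake is rebuilt and the job is handed in. Both plates are released, and the last move ended at about 35 s of the 72 s allowed.

- **Disc:** it was lowered with about 5–8 N of downward force and rotated until the upward force vanished at a tool yaw of 0.32 to 0.37 rad. It then went down freely and stopped on the flange at the expected height: TCP reading 0.0348, contact about 8 N.
- **Separator:** both tabs went into the slots with no noticeable force. It stopped on the disc at reading 0.0431 against about 0.043 expected, contact about 6 N.
- **Last pictures:** they show the ring concentric with the hub, both tabs between the posts, the disc beneath it, and the gripper clear and open. I did not re-measure the screwdriver, jar or meter; the arm stayed away from them.

Two things disagreed:

- **TCP height:** the readings were about 19 mm lower than the stated fingertip length implied, so the first grip attempts closed above the disc. I set all heights from the grasp on the bench instead, and the brake contacts then came where they should.
- **Separator angle:** the automatic fit in the last picture gave a yaw of -0.04 rad against the brake's 0.125. I set this aside because the bright posts and base plate probably disturbed the fit. The tabs in the picture run at about 9°, against about 7° for the slots, and the tool yaw when the plate was placed was 0.126 rad.

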